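# Fetch the dibber out of the slatted crate

## Robot

A 6-joint arm with a two-finger parallel gripper is mounted at the origin on the work surface. World frame = base frame: x ahead of the robot, y to its left, z up, the work surface at z = 0. Lengths are in m, angles in rad, forces in N, time in s.
With the tool pointing down it reaches from about 0.425 to 0.95 m from the base axis. Payload 3.5 kg.
Tool frame: the origin (TCP) lies midway between the tips of the shut fingers; the grasp point (between the pads) lies 19 mm behind it (r.hold_point_z is the distance from the TCP to the grasp point, in m); z points along the fingers, y is the line along which they close (so a half turn about z gives the same grasp; the last joint's range is limited). The gripper opens to 85 mm and grips with 20 to 120 N. Pads are 22 mm wide; open, the fingers measure 114 mm over their backs; the gripper's body (76 mm by 85 mm) begins 54 mm behind the grasp point. The pads swing forward as they close: fully open they stand 13 mm farther back than shut.
Start: joints at [0.963, 0.286, 1.577, -0, 1.279, -0.15], TCP at [0.298, 0.605, 0.231] pointing down, gripper open.
Joint ranges: [-2.77, 2.77], [-0.9, 2.22], [0.21, 2.48], [-1.53, 4.67], [0.24, 2.81], [-2.84, 2.84]. Speed limits (rad/s): [2.79, 2.79, 3.14, 3.14, 3.14, 3.14].

## Interface

Orientations are given as a unit quaternion [w, x, y, z].
In Python, from station import status, viewer, ticket, r gives the robot as it stands. The module is installed in compiled form; this text tells all that it offers.
- The arm moves only by the tool apply_moves, never from a script. Its argument "targets" is text: rows parted by semicolons, each of 6 numbers parted by spaces: the shift along the tool's x, y, z each as a share of 0.4 m, from -1 to 1, then the turn, a rotation vector about the tool's x, y, z each as a share of 1.5 rad, from -1 to 1. A call has 1 to 12 rows; each row is the pose to reach, as a shift and turn from the pose commanded when the call began, along the tool's axes at that moment; what a row does not reach only later rows make up. A row lasts 1/8 s, in which the tool goes at most 62.5 mm and 10.7 degrees, less where a joint would pass 70% of its speed; a pose out of reach is approached as far as the arm can. A call with a number of a shift or a turn outside -1 to 1 is refused whole. A call with a gripper value outside its range is refused whole. "fingers" is the closure, from -1 (fully open) to 1 (shut), set as the call begins (left out, the last holds). The fingers move at their own pace and stop on an object; "newtons" is the grip in N (left out, the last holds). Time passes only in rows, so rows that repeat a pose let the fingers close. It gives the time, the measured TCP pose, the force, the opening and the grip force at its end, in the units of the state.
- status.get_state(): the state, without advancing time (a new reading comes with each control period).
- viewer.capture(name): name is "scene" or "top"; returns the picture (420x560x3 uint8, red, green, blue); there is no depth.
- viewer.calibration(name): a dict with "fx", "fy", "cx", "cy" (pixels), "rvec" (rotation vector, rad) and "tvec" (3), from world to camera coordinates, as OpenCV has them. Camera axes: x right, y down, z forward; pixel columns grow to the right and rows downward; lengths in m; the calibration is good to about 2 mm. A picture is of the moment at which its call begins. calibration takes no time and is no camera call.
- ticket.sign_off(): hands the job in; it is judged then, once.
The state is a dict: "time": time; "qpos": joint angles; "dq": joint speeds; "joint_efforts": joint torques, N m; "tcp_pos": TCP position; "eef_rot": TCP orientation; "contact_force": force on the tool from outside, world axes, zero at the start; "wrist_torque": the same for the moment, N m; "finger_gap": finger opening in m; "finger_force": force on a finger pad.
Only numpy, scipy, OpenCV 4.12 (cv2) and the standard library are available. Lean on these libraries where they do the work, as an engineer would, in place of code of your own. Each camera call takes 0.05 s, during which the arm holds its last target. There are 200 camera calls.

## Task

The dibber (square wooden handle, short round steel nose) hangs level on two hooks inside the slatted wooden crate and is too long to come out flat between the boards across the crate's top. Lift it up off its hooks, tilt it and bring it out slantwise, one end first, through the opening in the top of the crate, and finish with the robot still holding it in the air, both of its ends clear above the height of the crate's top and nothing else touching it. Leave the other things on the bench and in the crate where they are.

Things in the scene. Friction and masses are not known exactly. Their poses are not given: they have to be found in the camera images.
- dibber: Garden dibber, 260 mm, 0.19-0.31 kg: pale wooden handle 24 x 24 mm square, 215 mm long, then a round heavy steel nose 24 mm thick, 45 mm long. Origin on its axis at mid-length; x runs along it to the nose, z up as it hangs. At the start it hangs level, axis 115 mm high, parallel to the crate's x, nose away from the robot, its wooden end 45 to 65 mm under the crate's near board.
- dibber_nose (a point): Centre of the dibber's steel end face, 130 mm from its origin (+x). At the start it lies between 15 mm short of the far board's edge and 5 mm under that board (crate x = +90 to +110 mm).
- dibber_tail (a point): Centre of the dibber's wooden end face, 130 mm from its origin (-x).
- dibber_grip (a point): Point on the dibber's axis at its centre of mass, 50 mm from the origin towards the nose, on the square wooden handle (which goes on 35 mm farther): a good place to grip across the handle from above (24 mm wide). Midway between the hooks, give or take 10 mm.
- crate: Slatted wooden crate, fixed, 359 (x) by 194 (y) mm, 200 mm high. Origin at bench height under the centre of its top opening; x along its length, away from the robot, z up. Inside it is clear from x = -185 to +150 mm and y = -85 to +85 mm but for 16 mm square corner posts and the two hooks; floor top at 12 mm; walls 12 mm thick with 13 mm gaps between slats.
- opening (a point): Centre of the opening in the crate's top, 200 mm high, axes as the crate's. Opening 210 mm (x) by 170 mm (y), between two boards 12 mm thick (height 188 to 200 mm) across the crate's ends: the near one covers everything from x = -105 mm towards the robot, the far one from x = +105 mm away from it.
- hook_near (a point): Top of the near hook at crate x = -30, y = 0, height 103 mm. The hook is a fixed 8 mm steel rod that reaches in level from the crate's +y side wall to y = -20 mm and there turns up, tip at height 124 mm. The dibber lies across both rods, its axis at crate y = -2 to +10 mm.
- hook_far (a point): The same point on the far hook, alike, at crate x = +70 mm.
- clamp: Bystander: dark steel spring clip clamp, 95 x 50 x 20 mm, lying on the crate's floor at its far end. Origin at its underside.
- tin: Bystander: small round steel tin, 48 mm across, 36 mm high, on the crate's floor in a corner at the near end. Origin under its centre.
- flowerpot: Bystander: red plastic flowerpot, 140 mm across, 110 mm high, open upwards, beside the crate on its -y side. Origin under its centre.
- sprayer: Bystander: green plastic hand sprayer with a lever trigger, 100 mm across, 222 mm high, to the right. Origin under the bottle's centre.
- scoop: Bystander: steel soil scoop, 240 mm long, 40 mm high, lying to the left. Origin under the root of its blade.
- fork: Bystander: hand fork with wooden handle and three steel tines, 300 mm long, 28 mm high, lying to the far left. Origin near the middle of its length, on the bench.
- jar: Bystander: glass jar with steel lid, 72 mm across, 100 mm high, to the far right. Origin under its centre.

How it is judged:
On the way, in this order (a step that is already met when the one before it is completed fails the run):
1. both ends of the dibber lifted at least 15 mm above where they hung, off the hooks (height (world z) of each of dibber_nose, dibber_tail above 0.13 m), for 0.05 s.
2. the dibber stands slantwise through the opening: one end at least 15 mm above the crate's top, the other at least 15 mm below it and inside the crate (((height (world z) of dibber_nose above 0.215 m and height (world z) of dibber_tail below 0.185 m and x of dibber_tail in the frame of crate between -0.185 and 0.15 m and y of dibber_tail in the frame of crate between -0.085 and 0.085 m) or (height (world z) of dibber_tail above 0.215 m and height (world z) of dibber_nose below 0.185 m and x of dibber_nose in the frame of crate between -0.185 and 0.15 m and y of dibber_nose in the frame of crate between -0.085 and 0.085 m))), for 0.05 s.
At the end, for the whole second after the job is handed in: The dibber is held still in the fingers (finger force over 1 N, speed under 0.03 m/s), the centres of both its end faces more than 20 mm above the crate's top (height over 220 mm), and it touches neither the crate nor any bystander (height (world z) of each of dibber_nose, dibber_tail above 0.22 m and contact force between dibber and the fingers above 1 N and contact force between dibber and crate below 0.2 N and linear speed of dibber below 0.03 m/s and contact force between dibber and clamp below 0.2 N and contact force between dibber and tin below 0.2 N and contact force between dibber and flowerpot below 0.2 N and contact force between dibber and sprayer below 0.2 N and contact force between dibber and scoop below 0.2 N and contact force between dibber and fork below 0.2 N and contact force between dibber and jar below 0.2 N); the arm keeps its last pose, push and grip.
It fails at once if a bystander moved more than 30 mm (distance of any of clamp, tin, flowerpot, sprayer, scoop, fork, jar from where it was at the start of the episode above 0.03 m).
It also fails if it takes over 38 s, if anything falls off the work surface, if the arm or the gripper's body presses on something with over 40 N, if the wrist force passes 120 N, or if a joint passes its speed limit or range.

## Working session

There is one attempt and no reset: what is moved stays moved. The work goes in short steps, Python scripts to look and compute and a tool call to move; the robot and the scene stay as the last step left them, time stands still between calls to the robot, and variables do not carry over. Pictures are saved under pics/ and viewed, at most 10 in all, crops included, and the job is handed in when it is done.

Besides the shell and the picture viewer there is one more tool, called after "Emit:" as a command line: name --argument value ..., lists and objects as JSON in quotes. apply_moves: Moves the arm, as the interface text tells. Shift numbers are shares of 0.4 m and turn numbers shares of 1.5 rad, none past 1 either way. Its arguments: {"type":"object","properties":{"targets":{"type":"string"},"fingers":{"type":"number"},"newtons":{"type":"number"}},"required":["targets"]}

```bash
mkdir -p pics
python3 - <<'E'
from station import status, viewer, r
import cv2
for n in("scene","top"):
    cv2.imwrite(f"pics/{n}0.png",cv2.resize(viewer.capture(n)[:,:,::-1],(800,600),interpolation=cv2.INTER_CUBIC))
    print(viewer.calibration(n))
print(status.get_state(), r.hold_point_z)
E
```

```text
{'fx': 378.8917871516896, 'fy': 378.8917871516896, 'cx': 282.76085100848354, 'cy': 209.06487909361752, 'rvec': array([ 1.79957116,  1.62604484, -0.72931925]), 'tvec': array([-0.03156337, -0.23805344,  1.75470947])}
{'fx': 478.95218774427633, 'fy': 478.95218774427633, 'cx': 289.31987350623734, 'cy': 209.3577722718768, 'rvec': array([ 2.15964479, -2.11723043,  0.1911039 ]), 'tvec': array([-0.04775544,  0.52143654,  1.32128465])}
{'time': 0.1, 'qpos': array([ 9.62997091e-01,  2.87151377e-01,  1.57802174e+00,  3.97353746e-06,
        1.27861297e+00, -1.50009750e-01]), 'dq': array([-0.0002927 , -0.00143587, -0.00468752,  0.00044844,  0.00070219,
       -0.00171821]), 'joint_efforts': array([ 1.75302798e-04, -4.07292902e+01, -2.93699831e+01, -1.85332256e-04,
        3.41123639e-03,  1.15481231e-05]), 'tcp_pos': array([0.29796324, 0.60501462, 0.23004076]), 'eef_rot': array([-4.07446422e-04,  2.26901656e-01,  9.73917058e-01, -1.01822532e-03]), 'contact_force': array([ 0.90044837,  0.21879036, -0.41887152]), 'wrist_torque': array([-0.00258518,  0.0057797 ,  0.00027159]), 'finger_force': 0.0, 'finger_gap': 0.08515159169805422} 0.0187
```

View pics/scene0.png

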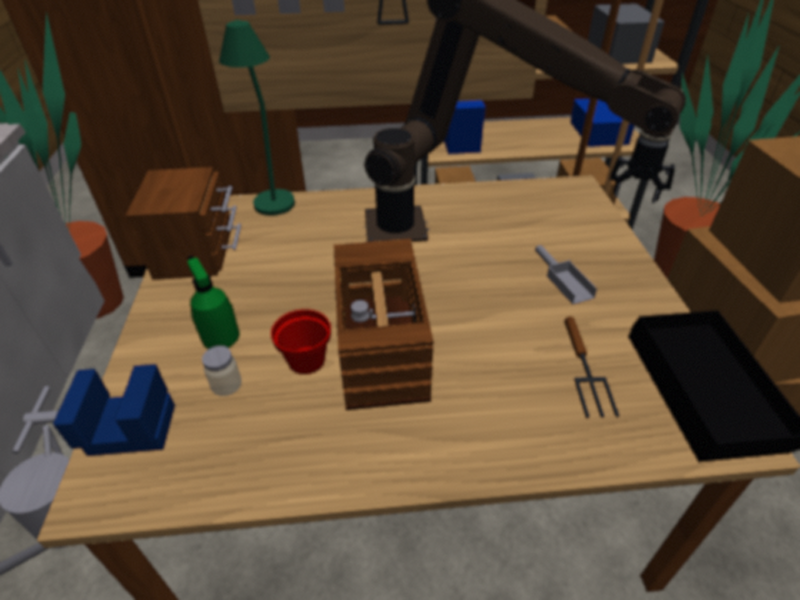

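View pics/top0.png

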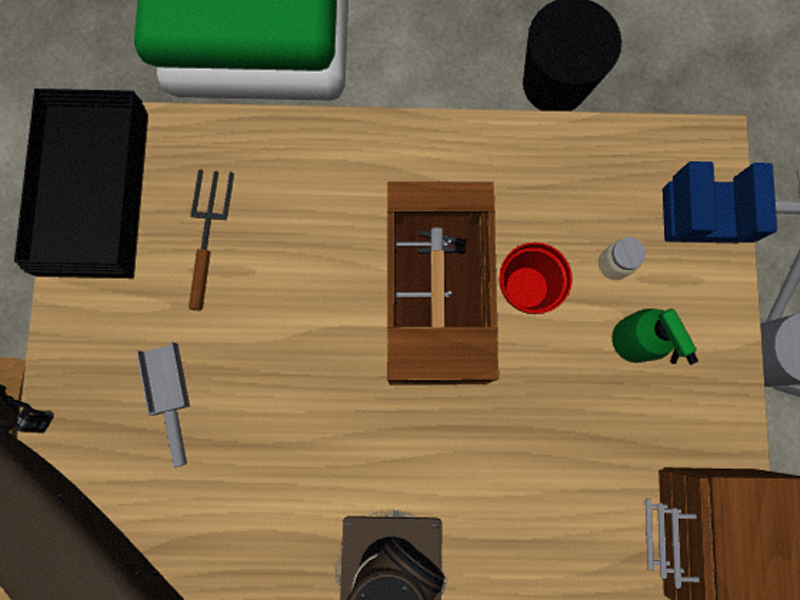

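The scene view (800x600) shows the crate at about (385,320) and the dibber at (380,300). In the top view the opening spans about (394–490, 211–327), the nose is at (437,230) and the handle at (438,290). I'll enlarge both.

Run:
```python
from station import viewer
import cv2
a=viewer.capture("top")[120:275,260:360,::-1]   # x5
b=viewer.capture("scene")[160:295,225:310,::-1]
cv2.imwrite("pics/topc.png",cv2.resize(a[:120],(800,960))[:0] if 0 else cv2.resize(a,None,fx=3.8,fy=3.8,interpolation=cv2.INTER_CUBIC))
cv2.imwrite("pics/scc.png",cv2.resize(b,None,fx=4.4,fy=4.4,interpolation=cv2.INTER_CUBIC))
```

```text
(no output)
```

View pics/topc.png

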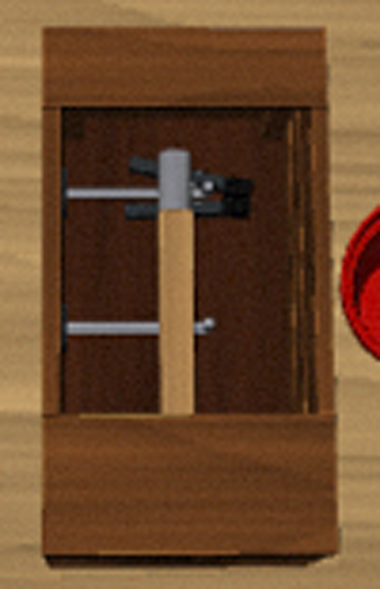

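View pics/scc.png

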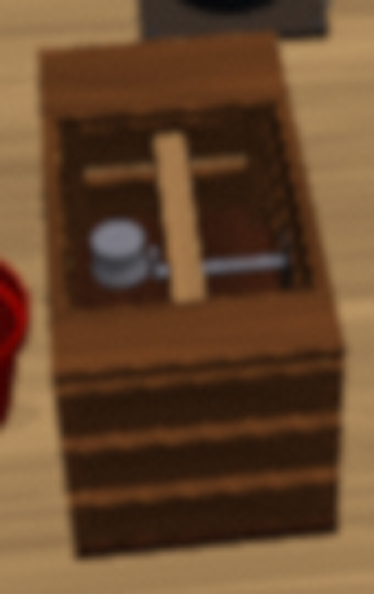

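In the top crop, the opening corners are at about (62,106), (308,106), (62,414) and (315,414). The handle spans x 160–193, the nose tip is at (174,150), the steel joint is at y≈210, and the near hook rod is at y≈327 with its tip at (209,322). In the scene crop, the opening corners are (62,120), (283,103), (72,308) and (310,290). The handle runs from (170,133) to (187,300), and the near hook crosses it at (203,266) with its tip at (150,258).

```bash
cat > h.py <<'E'
from station import viewer
import numpy as np, cv2
def P(n):
    c=viewer.calibration(n); R=cv2.Rodrigues(c["rvec"])[0]
    return np.array([[c["fx"],0,c["cx"]],[0,c["fy"],c["cy"]],[0,0,1]])@np.c_[R,c["tvec"]]
T,S=P("top"),P("scene")
t=lambda x,y:np.array([260+(x+.5)/3.8-.5,120+(y+.5)/3.8-.5]); s=lambda x,y:np.array([225+(x+.5)/4.4-.5,160+(y+.5)/4.4-.5])
def tri(a,b):
    X=cv2.triangulatePoints(T,S,t(*a).reshape(2,1),s(*b).reshape(2,1))[:,0]; return X[:3]/X[3]
def atz(p,uv,z):
    H=np.c_[p[:,0],p[:,1],p[:,2]*z+p[:,3]]; q=np.linalg.solve(H,[*uv,1]); return q[:2]/q[2]
E
python3 - <<'E'
from h import *
np.set_printoptions(precision=4,suppress=True)
A={'far+y':((42,28),(342,350)),'far-y':((326,28),(55,378)),'near+y':((43,555),(278,35)),'near-y':((338,555),(40,52)),
'Ofar+':((62,106),(310,290)),'Ofar-':((308,106),(72,308)),'Onear+':((62,414),(283,103)),'Onear-':((320,414),(62,120)),
'hooktip':((209,322),(150,258)),'hookX':((160,327),(203,266))}
for k,(a,b) in A.items():
    z=.124 if 'tip' in k else .103 if 'X' in k else .2
    print(k,tri(a,b),atz(T,t(*a),z),atz(S,s(*b),z))
for n,q in dict(nosetop=(174,150),joint=(176,210),near=(177,414)).items(): print(n,atz(T,t(*q),.127))
for n,q in dict(n=(170,133),f=(187,300)).items(): print(n,atz(S,s(*q),.127))
E
```

```text
far+y [0.7121 0.0174 0.1987] [0.7116 0.0164] [0.7134 0.0188]
far-y [ 0.7166 -0.1745  0.1986] [ 0.716  -0.1778] [ 0.7188 -0.169 ]
near+y [0.3543 0.0102 0.1966] [0.3538 0.0067] [0.3593 0.0152]
near-y [ 0.3577 -0.1826  0.1975] [ 0.3575 -0.1853] [ 0.3622 -0.1776]
Ofar+ [0.6565 0.0027 0.201 ] [0.6567 0.0015] [0.6555 0.0048]
Ofar- [ 0.6593 -0.1618  0.2041] [ 0.6604 -0.1655] [ 0.656 -0.157]
Onear+ [0.447  0.0015 0.1991] [ 0.4464 -0.0035] [0.4487 0.0094]
Onear- [ 0.45   -0.1688  0.1997] [ 0.4498 -0.1736] [ 0.4518 -0.1611]
hooktip [ 0.5249 -0.1035  0.1179] [ 0.5238 -0.1045] [ 0.5316 -0.1015]
hookX [ 0.5232 -0.0668  0.1041] [ 0.5232 -0.0706] [ 0.5227 -0.0609]
nosetop [ 0.648  -0.0779]
joint [ 0.6039 -0.0799]
near [ 0.4574 -0.0825]
n [ 0.3862 -0.0773]
f [ 0.5829 -0.0766]
```

```bash
cat > m.py <<'E'
import sys
from station import status
import numpy as np
from scipy.spatial.transform import Rotation as Ro
Q=lambda q:Ro.from_quat([*q[1:],q[0]])
def show(rows):
    """rows: (hold point world xyz, dibber yaw, nose-up tilt rad)"""
    s=status.get_state(); R0=Q(s["eef_rot"]); p0=s["tcp_pos"]
    print("t",s["time"],"hold",np.round(p0-R0.apply([0,0,.0187]),4),"q",np.round(s["qpos"],2),"gap",s["finger_gap"],"F",s["finger_force"],s["contact_force"].round(1))
    for h,yaw,th in rows:
        R=Ro.from_euler('z',yaw)*Ro.from_euler('y',-th)*Ro.from_matrix(np.diag([-1.,1,-1]))
        p=np.array(h)+R.apply([0,0,.0187]); d=R0.inv().apply(p-p0)/.4; w=(R0.inv()*R).as_rotvec()/1.5
        print(" ".join(f"{v:.3f}" for v in [*d,*w])+";")
E
python3 -c "
from m import *
show([([.44,.26,.35],.022,0)])"
```

```text
t 0.2 hold [0.2981 0.6052 0.2492] q [ 0.96  0.29  1.58 -0.    1.28 -0.15] gap 0.08565961788396739 F 0.0 [ 0.3 -0.6  0.3]
-0.700 -0.618 -0.251 -0.001 -0.000 -0.320;
```

Emit:
apply_moves --targets "-0.7 -0.618 -0.25 0 0 -0.32;-0.7 -0.618 -0.25 0 0 -0.32;-0.7 -0.618 -0.25 0 0 -0.32;-0.7 -0.618 -0.25 0 0 -0.32;-0.7 -0.618 -0.25 0 0 -0.32;-0.7 -0.618 -0.25 0 0 -0.32;-0.7 -0.618 -0.25 0 0 -0.32;-0.7 -0.618 -0.25 0 0 -0.32;-0.7 -0.618 -0.25 0 0 -0.32" --fingers -1 --newtons 60

```text
time: 1.32
tcp_pos: [0.4395, 0.2609, 0.3304]
eef_rot: [-0.001, -0.012, 1.0, 0.0]
contact_force: [1.3, -0.1, 0.1]
finger_gap: 0.0854
finger_force: 0.0
```

```bash
python3 -c "
from m import *
show([([.568,-.079,.33],.022,0)])"
```

```text
t 1.325 hold [0.4395 0.2609 0.3491] q [ 0.34 -0.14  1.85  0.    1.43 -1.26] gap 0.08541424447426356 F 0.0 [ 1.3 -0.1  0.1]
-0.301 -0.857 0.047 0.000 -0.001 0.001;
```

Emit:
apply_moves --targets "-0.3 -0.857 0.047 0 0 0;-0.3 -0.857 0.047 0 0 0;-0.3 -0.857 0.047 0 0 0;-0.3 -0.857 0.047 0 0 0;-0.3 -0.857 0.047 0 0 0;-0.3 -0.857 0.047 0 0 0;-0.3 -0.857 0.047 0 0 0;-0.3 -0.857 0.047 0 0 0;-0.3 -0.857 0.047 0 0 0"

```text
time: 2.45
tcp_pos: [0.5677, -0.0781, 0.3125]
eef_rot: [-0.0, -0.012, 1.0, 0.0]
contact_force: [-0.0, 0.7, 0.6]
finger_gap: 0.0853
finger_force: 0.0
```

Run:
```python
from m import *
from station import viewer
import cv2
a=viewer.capture("top")[120:275,230:390,::-1]
b=viewer.capture("scene")[120:275,225:310,::-1]
cv2.imwrite("pics/a1.png",cv2.resize(cv2.hconcat([a,b]),None,fx=3.2,fy=3.2,interpolation=cv2.INTER_CUBIC))
show([([.568,-.079,.24],.022,0),([.568,-.079,.117],.022,0)])
```

```text
t 2.55 hold [ 0.5677 -0.0785  0.3315] q [-0.31  0.01  1.74  0.    1.39 -1.91] gap 0.08539105843436161 F 0.0 [-0.5  0.3  0. ]
-0.001 -0.001 0.229 -0.000 0.000 0.002;
-0.001 -0.001 0.536 -0.000 0.000 0.002;
```

View pics/a1.png

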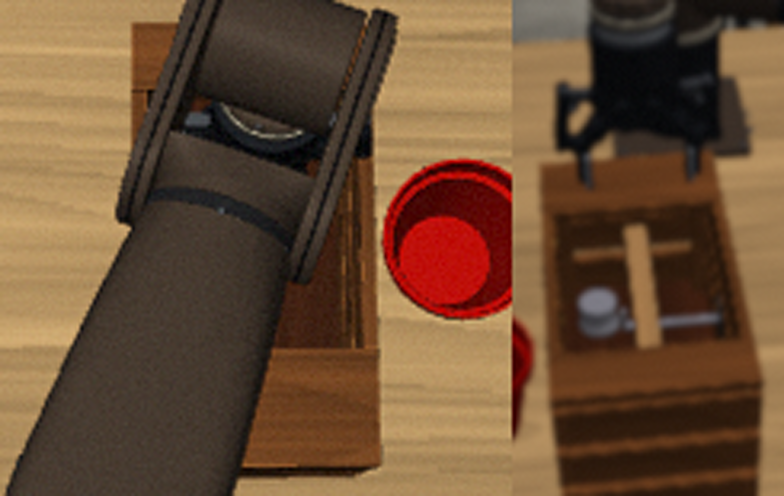

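The gripper straddles the handle: the fingertips are at (585,175) and (692,170) in the right half, and the handle is at about (640,285). I'll descend and grip.

Emit:
apply_moves --targets "0 0 0.12 0 0 0;0 0 0.23 0 0 0;0 0 0.3 0 0 0;0 0 0.36 0 0 0;0 0 0.42 0 0 0;0 0 0.48 0 0 0;0 0 0.51 0 0 0;0 0 0.536 0 0 0;0 0 0.536 0 0 0;0 0 0.536 0 0 0"

```text
time: 3.8
tcp_pos: [0.5684, -0.0802, 0.099]
eef_rot: [0.001, -0.011, 1.0, -0.0]
contact_force: [-0.3, 0.1, 0.4]
finger_gap: 0.0854
finger_force: 0.0
```

Emit:
apply_moves --targets "0 0 0 0 0 0;0 0 0 0 0 0;0 0 0 0 0 0;0 0 0 0 0 0;0 0 0 0 0 0;0 0 0 0 0 0;0 0 0 0 0 0;0 0 0 0 0 0" --fingers 1 --newtons 60

```text
time: 4.8
tcp_pos: [0.5681, -0.08, 0.0986]
eef_rot: [0.0, -0.011, 1.0, 0.0]
contact_force: [-0.4, 1.4, 5.5]
finger_gap: 0.023
finger_force: 60.5
```

Run:
```python
from m import *
d=np.radians
# crate x of grip -> world offset from .568 (crate .015)
show([([.565,-.079,z],.022,0) for z in(.125,.135,.145,.15)])
```

```text
t 4.8 hold [ 0.5681 -0.08    0.1173] q [-0.32  0.21  1.93  0.    1.   -1.91] gap 0.02302995737093725 F 60.47113358974457 [-0.4  1.4  5.5]
0.008 0.003 -0.019 0.000 0.001 0.000;
0.008 0.003 -0.044 0.000 0.001 0.000;
0.008 0.003 -0.069 0.000 0.001 0.000;
0.008 0.003 -0.082 0.000 0.001 0.000;
```

Emit:
apply_moves --targets "0 0 -0.025 0 0 0;0.004 0 -0.045 0 0 0;0.008 0 -0.065 0 0 0;0.008 0 -0.082 0 0 0;0.008 0 -0.082 0 0 0;0.008 0 -0.082 0 0 0"

```text
time: 5.55
tcp_pos: [0.5644, -0.0801, 0.1308]
eef_rot: [-0.0, -0.011, 1.0, 0.0]
contact_force: [1.0, 0.4, -3.7]
finger_gap: 0.0231
finger_force: 59.6
```

Run:
```python
from m import *
from station import viewer
import cv2
b=viewer.capture("scene")[120:275,205:310,::-1]
cv2.imwrite("pics/a2.png",cv2.resize(b,None,fx=3.8,fy=3.8,interpolation=cv2.INTER_CUBIC))
d=np.radians
show([([x,-.079,z],.022,d(a)) for x,z,a in((.565,.158,5),(.565,.166,10),(.565,.172,16),(.565,.182,22),(.566,.193,29),(.568,.202,36),(.571,.212,43),(.575,.222,49),(.579,.235,55))])
```

```text
t 5.6 hold [ 0.5644 -0.0801  0.1493] q [-0.32  0.16  1.92 -0.    1.06 -1.91] gap 0.023171627883556402 F 59.59234535694122 [-0.3 -0.4 -2.9]
-0.006 0.003 -0.022 0.000 -0.059 0.000;
-0.010 0.003 -0.043 0.000 -0.117 0.000;
-0.015 0.003 -0.059 0.000 -0.187 0.000;
-0.019 0.003 -0.085 0.000 -0.256 0.000;
-0.027 0.003 -0.115 0.000 -0.338 0.000;
-0.037 0.002 -0.141 0.000 -0.419 0.000;
-0.048 0.002 -0.169 0.000 -0.501 0.000;
-0.062 0.002 -0.198 0.000 -0.571 0.000;
-0.075 0.002 -0.234 0.000 -0.640 0.000;
```

View pics/a2.png

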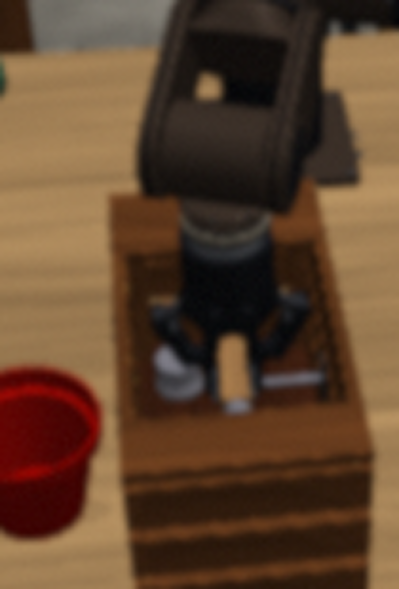

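The picture shows the dibber held between the fingers at (235,370) and lifted, with its steel nose just visible at (237,406). Next I'll tilt it nose-up while raising it.

Emit:
apply_moves --targets "-0.006 0 -0.022 0 -0.06 0;-0.01 0 -0.043 0 -0.12 0;-0.015 0 -0.06 0 -0.187 0;-0.019 0 -0.085 0 -0.256 0;-0.027 0 -0.115 0 -0.338 0;-0.027 0 -0.115 0 -0.338 0"

```text
time: 6.35
tcp_pos: [0.5739, -0.0796, 0.1761]
eef_rot: [0.249, -0.01, 0.968, 0.003]
contact_force: [-1.0, -0.1, -3.5]
finger_gap: 0.0233
finger_force: 59.7
```

Run:
```python
from m import *
d=np.radians
show([([x,-.0795,z],.022,d(a)) for x,z,a in((.568,.202,36),(.571,.212,43),(.575,.222,49),(.579,.235,55))])
```

```text
t 6.35 hold [ 0.5649 -0.0798  0.1925] q [-0.4  -0.1   2.16  0.34  0.64 -2.22] gap 0.023337648480693574 F 59.7432804107666 [-1.  -0.1 -3.5]
-0.024 0.001 -0.017 0.000 -0.083 -0.000;
-0.048 0.000 -0.037 0.000 -0.164 -0.000;
-0.074 0.000 -0.055 0.000 -0.234 -0.000;
-0.103 0.000 -0.081 0.000 -0.304 -0.000;
```

The wrist has little range left for more tilt. From here I'll go to 36° and draw the dibber out along its own axis, which keeps it in the same strip through the opening.

Run:
```python
from m import *
d=np.radians
a=d(36)
show([([.568,-.0798,.205],.022,a)]+[([.568+s*np.cos(a),-.0798+.022*s*np.cos(a),.205+s*np.sin(a)],.022,a) for s in (.03,.07,.11,.15,.19,.23,.26)])
```

```text
t 6.35 hold [ 0.5649 -0.0798  0.1925] q [-0.4  -0.1   2.16  0.34  0.64 -2.22] gap 0.023337648480693574 F 59.7432804107666 [-1.  -0.1 -3.5]
-0.028 -0.000 -0.024 0.000 -0.083 -0.000;
-0.102 -0.000 -0.033 0.000 -0.083 -0.000;
-0.201 -0.000 -0.046 0.000 -0.083 -0.000;
-0.301 0.000 -0.058 0.000 -0.083 -0.000;
-0.400 0.000 -0.070 0.000 -0.083 -0.000;
-0.499 0.000 -0.083 0.000 -0.083 -0.000;
-0.598 0.000 -0.095 0.000 -0.083 -0.000;
-0.673 0.000 -0.104 0.000 -0.083 -0.000;
```

Emit:
apply_moves --targets "-0.028 0 -0.024 0 -0.083 0;-0.028 0 -0.024 0 -0.083 0;-0.1 0 -0.033 0 -0.083 0;-0.2 0 -0.046 0 -0.083 0;-0.25 0 -0.052 0 -0.083 0;-0.25 0 -0.052 0 -0.083 0"

```text
time: 7.1
tcp_pos: [0.6542, -0.0783, 0.2446]
eef_rot: [0.31, -0.011, 0.951, 0.003]
contact_force: [-0.6, -0.3, -2.1]
finger_gap: 0.0233
finger_force: 59.7
```

Run:
```python
from m import *
from station import viewer
import cv2
b=viewer.capture("scene")[100:275,205:310,::-1]
cv2.imwrite("pics/a3.png",cv2.resize(b,None,fx=3.4,fy=3.4,interpolation=cv2.INTER_CUBIC))
d=np.radians
a=d(36)
show([([.568+s*np.cos(a),-.0798+.022*s*np.cos(a),.205+s*np.sin(a)],.022,a) for s in (.12,.15,.19,.23,.25)]+[([.77,-.0755,.40],.022,a)])
```

```text
t 7.15 hold [ 0.6418 -0.0782  0.258 ] q [-0.36 -0.04  2.    0.39  0.62 -2.2 ] gap 0.022919874367309634 F 59.67199623584747 [-0.4 -0.4 -2.5]
-0.073 -0.000 -0.001 0.001 0.000 0.001;
-0.148 -0.000 -0.001 0.001 0.000 0.001;
-0.248 -0.000 -0.001 0.001 0.000 0.001;
-0.348 -0.000 -0.001 0.001 0.000 0.001;
-0.398 -0.000 -0.001 0.001 0.000 0.001;
-0.468 -0.001 -0.099 0.001 0.000 0.001;
```

View pics/a3.png

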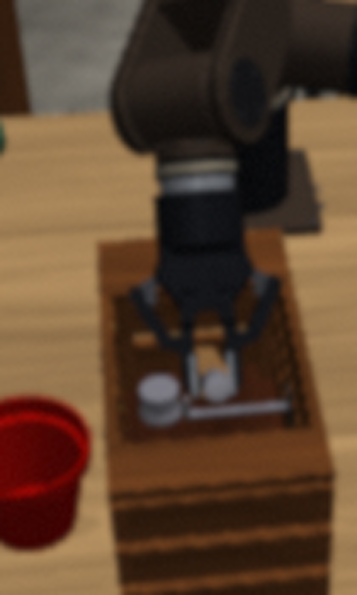

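The nose face points up at the camera at (217,385), with the handle firmly in the fingers and no contact force. I'll continue along the axis and then up.

Emit:
apply_moves --targets "-0.07 0 0 0 0 0;-0.15 0 0 0 0 0;-0.25 0 0 0 0 0;-0.35 0 0 0 0 0;-0.4 0 0 0 0 0;-0.43 0 -0.05 0 0 0;-0.47 0 -0.1 0 0 0;-0.47 0 -0.1 0 0 0;-0.47 0 -0.1 0 0 0;-0.47 0 -0.1 0 0 0;-0.47 0 -0.1 0 0 0"

```text
time: 8.52
tcp_pos: [0.7804, -0.0753, 0.385]
eef_rot: [0.309, -0.01, 0.951, 0.004]
contact_force: [-0.5, -1.2, -2.5]
finger_gap: 0.023
finger_force: 59.7
```

Run:
```python
from m import *
from station import viewer
import cv2
b=viewer.capture("scene")[60:275,165:330,::-1]; c=viewer.capture("top")[60:275,220:380,::-1]
cv2.imwrite("pics/a4.png",cv2.resize(cv2.hconcat([b,c]),None,fx=2.4,fy=2.4,interpolation=cv2.INTER_CUBIC))
show([])
from h import *
a=np.radians(36); g=np.array([.7678,-.0755,.40]); u=np.array([np.cos(a),.022*np.cos(a),np.sin(a)])
print((g+.08*u),(g-.18*u))
```

```text
t 8.625 hold [ 0.7696 -0.0756  0.4011] q [-0.28  0.15  1.55  0.24  0.85 -1.98] gap 0.023061140751699242 F 59.7203654050827 [ 0.5  0.2 -2.4]
[ 0.83252136 -0.07407613  0.44702282] [ 0.62217694 -0.07870371  0.29419865]
```

View pics/a4.png

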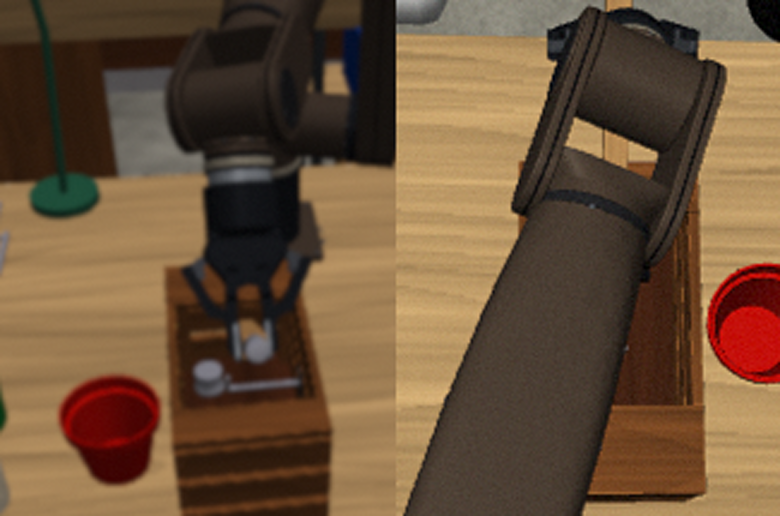

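Run:
```python
from h import *
for p in ([.8325,-.0741,.447],):
    q=S@np.array([*p,1]); print(q[:2]/q[2], "seen 272.5 204.6")
```

```text
[271.21629346 204.16180007] seen 272.5 204.6
```

The nose is within about 1 px of the predicted spot, so the dibber hasn't slipped. The tail should be about 0.29 m high, so I'm handing in.

```bash
python3 -c "
from station import ticket
print(ticket.sign_off())"
```

```text
the job is handed in; nothing more can be done
None
```

The job is handed in at about 8.6 s: the dibber came out slantwise, nose first, and is held in the air with its tail at about 0.29 m and its nose at about 0.45 m, no contact force showing beyond its own weight; the sign-off returned no verdict.

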